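Air for the garlic, cover for the lemon

ROBOT

A 6-joint arm with a two-finger parallel gripper is mounted at the origin on a cart in front of the work surface, level with it; the furniture and walls round the work are solid. World frame = base frame: x ahead of the robot, y to its left, z up, the work surface at z = 0. Lengths are in m, angles in degrees, forces in N, time in s.
With the tool pointing down it reaches from about 0.375 to 0.9 m from the base axis. Payload 3.1 kg.
Tool frame: the origin (TCP) lies on the centre line of the jaws, within the pads' length; the fingertips stand 25 mm ahead of it and the grasp point (between the pads) lies 6 mm ahead of it; z points along the fingers, y is the line along which they close (so a half turn about z gives the same grasp; the last joint's range is limited). The gripper opens to 87 mm and grips with 3 to 60 N. Pads are 19 mm wide; open, the fingers measure 117 mm over their backs; the gripper's body (75 mm by 190 mm) begins 51 mm behind the grasp point.
Start: joints at [-10.227, 30.224, 82.088, -0, 67.689, -10.227], TCP at [0.625, 0, 0.248] pointing down, gripper open.
Joint ranges: [-176.69, 176.69], [-43.24, 126.21], [12.49, 139.97], [-82, 262], [0, 151.66], [-163.58, 163.58]. Speed limits (degrees/s): [159.86, 159.86, 180, 180, 180, 180].

INTERFACE

Orientations are given as a 3x3 rotation matrix whose columns are the frame's x, y, z axes.
In Python, from rig import * gives the robot as it stands.
- The arm moves only by the tool step_arm, never from a script. Its argument "steps" is a list of rows, each a list of 7 numbers: the shift along the tool's x, y, z normalised to -1 to 1, where 1 is 0.3 m, then the turn, a rotation vector about the tool's x, y, z normalised to -1 to 1, where 1 is 45 degrees, then the gripper's target within -1 to 1 (shut at 1, half-way at 0, fully open at -1). A call has 1 to 8 rows; each row is the pose to reach, as a shift and turn from the pose commanded when the call began, along the tool's axes at that moment; what a row does not reach only later rows make up. A row lasts 1/12 s, in which the tool goes at most 41.7 mm and 7.16 degrees, less where a joint would pass 70% of its speed; a pose out of reach is approached as far as the arm can. A call with a number of a shift or a turn outside -1 to 1 is refused whole. A call with a gripper value outside its range is refused whole. The fingers move at their own pace and stop on an object; the grip force is fixed at half the most. Time passes only in rows, so rows that repeat a pose let the fingers close. It gives the time, the measured TCP pose, the force, the opening and the grip force at its end, in the units of the state.
- read_state(): the state, without advancing time (a new reading comes with each control period).
- capture(name): name is "scene" or "side" or "wrist"; returns a dict with "image" (400x640x3 uint8, red, green, blue), "vertical_fov" (degrees; the focal length in pixels is half the picture's height over the tangent of half this angle, whatever the lens; pixels are square), "cx", "cy" (the principal point, pixels), "k1" (the pictures are not rectified: a ray, as slopes to the right and down, at radius r is drawn at 1 + k1 r^2 times it, then the intrinsics apply), "world_from_camera" (4x4, takes a point from camera to world coordinates); the wrist camera has in their place "T_tool_cam" (4x4, takes a point from camera to tool coordinates, whose origin is the TCP and whose axes are the flange's). Camera axes: x right, y down, z forward; pixel columns grow to the right and rows downward; lengths in m; the calibration is good to about 2 mm. A picture is of the moment at which its call begins: read the wrist's pose just before it. There is no depth.
- hand_in(): hands the job in; it is judged then, once.
The state is a dict: "time_s": time; "joint_positions": joint angles; "qvel": joint speeds; "tau": joint torques, N m; "position": TCP position; "tcp_rot": TCP orientation; "force": force on the tool from outside, world axes, zero at the start; "moment": the same for the moment, N m; "opening": opening from 0.0 (shut) to 1.0 (fully open); "grasp_force": force on a finger pad.
Only numpy, scipy, OpenCV 4.12 (cv2) and the standard library are available. Lean on these libraries where they do the work, as an engineer would, in place of code of your own. Each camera call takes 0.05 s, during which the arm holds its last target. There are 200 camera calls.

TASK

The little wooden produce keeper on the worktop has two bays, each with its own clear front sash that slides straight up and down by the steel bow handle on its top edge; both sashes now stand half way. Raise the sash in front of the garlic right up to its stop so that the garlic gets air, and push the sash in front of the lemon right down so that its bay is shut. Garlic and lemon stay in their bays, and the sashes are left standing like that.

Things in the scene. Friction and masses are not known exactly. Their poses are not given: they have to be found in the camera images.
- left_handle (a point): Middle of the bow handle on the keeper's left sash (robot's left): level steel bar 12 mm thick, 84 mm long, 26 mm free under it. x: front to back of the keeper, y: left along the bar, z up. The sash (184 wide, 118 high, 10 thick, clear pane) slides only vertically: this point is 162 mm over the worktop right down, 242 mm right up. Lifting takes 7 N, pushing down 3 N; friction holds it where left.
- right_handle (a point): The same point on the right sash, alike in sizes, axes, heights and behaviour; the handles are 200 mm apart along y. The keeper (pale wood, clear roof, 412 mm wide, 188 deep, 125 high) stands immovable on the worktop; its roof, 125 mm up, lies right behind the sashes. Place and heading vary.
- garlic: A bulb of garlic, about 53 mm in all directions, lying in one of the two bays, horizontally 60 to 115 mm from the handle of that bay's sash and over 170 mm from the other handle. Origin at its underside as placed.
- lemon: A lemon, about 71 x 53 x 51 mm, lying in the other bay in the same way. Origin at its underside as placed.

How it is judged:
By the outcome, as a careful person would: the job done as asked, in the order asked, and still so for the second after the job is handed in, with the robot touching nothing.
It also fails if it takes over 48 s, if anything falls off the work surface, if the arm or the gripper's body presses on something with over 40 N, if the wrist force passes 120 N, or if a joint passes its speed limit or range.

## Working session

There is one attempt and no reset: what is moved stays moved. The work goes in short steps, Python scripts to look and compute and a tool call to move; the robot and the scene stay as the last step left them, time stands still between calls to the robot, and variables do not carry over. Pictures are saved under pics/ and viewed, at most 10 in all, crops included, and the job is handed in when it is done.

Besides the shell and the picture viewer there is one more tool, called after "Request:" as name(argument=value, ...), one argument or row to a line, values as JSON. step_arm: Moves the arm, as the interface text tells. Scaled input: -1 to 1 covers 0.3 m each way for a shift and 45 degrees each way for a turn. Its arguments: {"type":"object","properties":{"steps":{"type":"array"}},"required":["steps"]}

```bash
mkdir -p pics
cat > h.py <<'E'
from rig import *
import numpy as np, cv2
def K(c):
    h=c["image"].shape[0]; f=h/2/np.tan(np.radians(c["vertical_fov"])/2)
    return np.array([[f,0,c["cx"]],[0,f,c["cy"]],[0,0,1]]), np.array([c["k1"],0,0,0,0.])
def pose(c,s=None):
    if "world_from_camera" in c: return np.array(c["world_from_camera"])
    T=np.eye(4);T[:3,:3]=s["tcp_rot"];T[:3,3]=s["position"];return T@np.array(c["T_tool_cam"])
def ray(c,uv,s=None):
    k,d=K(c);p=cv2.undistortPoints(np.array([[uv]],float),k,d)[0,0];T=pose(c,s)
    return T[:3,3],T[:3,:3]@np.array([p[0],p[1],1])
def onz(c,uv,z,s=None):
    o,d=ray(c,uv,s);return o+d*(z-o[2])/d[2]
def tri(rs):
    A=np.zeros((3,3));b=np.zeros(3)
    for o,d in rs:
        d=d/np.linalg.norm(d);P=np.eye(3)-np.outer(d,d);A+=P;b+=P@o
    x=np.linalg.solve(A,b);return x,[np.linalg.norm(np.cross(x-o,d/np.linalg.norm(d))) for o,d in rs]
E
python3 - <<'E'
from h import *
import pickle
D={}
for n in ["scene","side","wrist"]:
    s=read_state();c=capture(n);D[n]=(c,s);cv2.imwrite(f"pics/{n}0.png",c["image"][...,::-1])
    print(n,c["vertical_fov"],pose(c,s).round(3).tolist())
pickle.dump(D,open("d0.pkl","wb"))
print(s["time_s"])
E
```

```text
scene 54.698338622034825 [[0.973, 0.177, -0.149, 0.693], [0.231, -0.762, 0.605, -0.462], [-0.007, -0.623, -0.782, 0.788], [0.0, 0.0, 0.0, 1.0]]
side 53.60213562915374 [[0.693, 0.542, -0.475, 0.983], [0.721, -0.536, 0.44, -0.349], [-0.016, -0.647, -0.762, 0.786], [0.0, 0.0, 0.0, 1.0]]
wrist 67.21469835172314 [[1.0, 0.0, -0.002, 0.625], [-0.0, -0.967, -0.257, 0.071], [-0.002, 0.257, -0.967, 0.384], [0.0, 0.0, 0.0, 1.0]]
0.1
```

View pics/scene0.png

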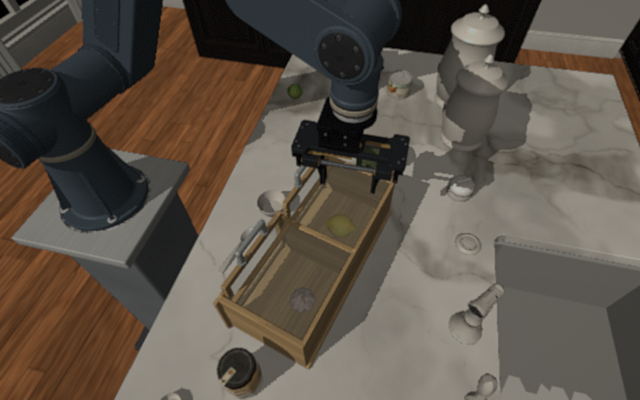

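View pics/side0.png

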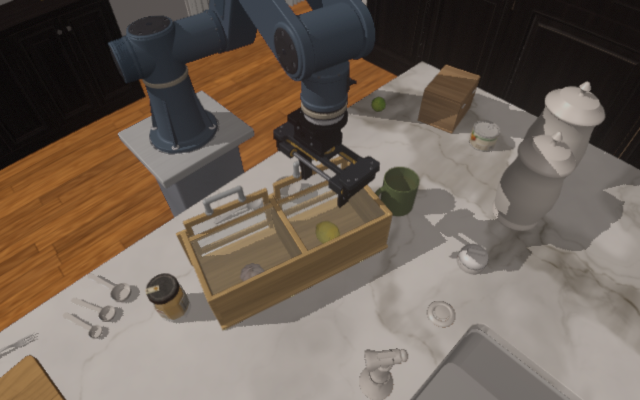

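View pics/wrist0.png

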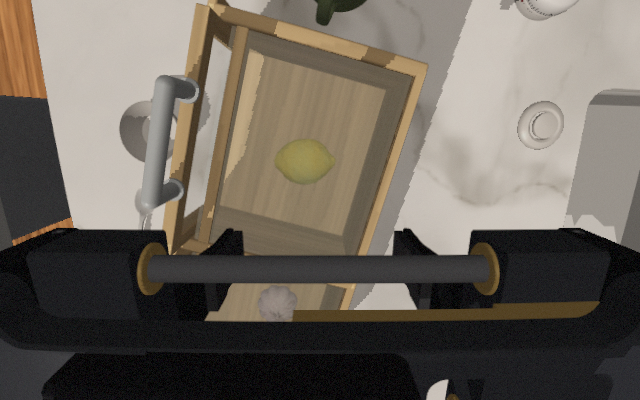

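The garlic is in the right bay and the lemon in the left, seen in all three views. In the wrist view the left bar runs (165,80)–(150,200). The right bar runs about (228,265)–(263,228) in the scene view and (208,207)–(242,191) in the side view. I'll enlarge the right bar.

Run:
```python
from h import *
import pickle
D=pickle.load(open("d0.pkl","rb"))
a=D["scene"][0]["image"][160:310,200:330,::-1];b=D["side"][0]["image"][165:265,170:310,::-1]
a=cv2.resize(a,(390,450),interpolation=cv2.INTER_CUBIC);b=cv2.resize(b,(410,293),interpolation=cv2.INTER_CUBIC);b=cv2.copyMakeBorder(b,0,157,0,0,0)
cv2.imwrite("pics/z.png",np.hstack([a,b]))
w,s=D["wrist"]
p=[onz(w,u,.202,s) for u in [(165,80),(150,200)]];print(p,np.linalg.norm(p[0]-p[1]))
sc,si=D["scene"][0],D["side"][0]
for u in [(228,265),(263,228)]:print(onz(sc,u,.202))
for u in [(208,207),(242,191)]:print(onz(si,u,.202))
print("lemon",onz(w,(304,160),.03,s))
```

```text
[array([0.53643974, 0.09494013, 0.202     ]), array([0.51791464, 0.02367948, 0.202     ])] 0.0736292064558866
[ 0.45914231 -0.2021926   0.202     ]
[ 0.49212147 -0.11888845  0.202     ]
[ 0.48700747 -0.17737866  0.202     ]
[ 0.50047274 -0.10564897  0.202     ]
lemon [0.60768378 0.02725131 0.03      ]
```

View pics/z.png

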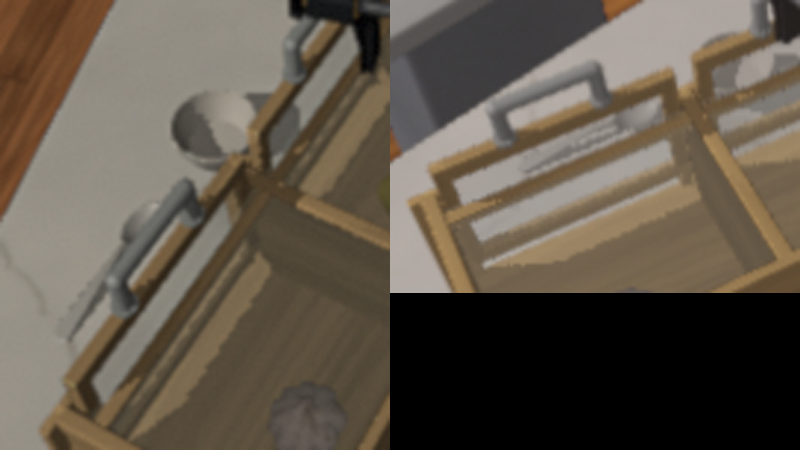

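The crop shows the right bow standing upright on its sash. Its bar runs about (238,253)–(263,223) in the scene view and (206,201)–(242,189) in the side view.

Run:
```python
from h import *
import pickle
D=pickle.load(open("d0.pkl","rb"))
w,s=D["wrist"];sc,si=D["scene"][0],D["side"][0]
for a,b in [((238.3,252.7),(205.8,200.8)),((262.7,223.3),(241.7,188.9))]:
    print(tri([ray(sc,a),ray(si,b)]),onz(sc,a,.202),onz(si,b,.202))
for z in(.196,.202,.208):
  p=[onz(w,u,z,s) for u in [(165,80),(150,200)]];print((p[0]+p[1])/2)
```

```text
(array([ 0.46273753, -0.16986749,  0.19170647]), [np.float64(0.0013222332821024607), np.float64(0.0013222332821024175)]) [ 0.46736759 -0.17628214  0.202     ] [ 0.47076604 -0.17171729  0.202     ]
(array([ 0.48085629, -0.09625227,  0.18298413]), [np.float64(0.0015268117751957965), np.float64(0.001526811775195698)]) [ 0.48825423 -0.10939743  0.202     ] [ 0.49555176 -0.10271647  0.202     ]
[0.52396354 0.05891693 0.196     ]
[0.52717719 0.0593098  0.202     ]
[0.53039083 0.05970268 0.208     ]
```

```bash
cat >> h.py <<'E'
def plan(tgt,yaw,s=None):
    from scipy.spatial.transform import Rotation as Ro
    s=s or read_state();R=np.array(s["tcp_rot"]);t=np.radians(yaw)
    sh=R.T@(np.array(tgt)-s["position"])/.3
    y=np.array([np.cos(t),np.sin(t),0]);
    if y@R[:,1]<0:y=-y
    z=np.array([0,0,-1.]);G=np.column_stack([np.cross(y,z),y,z])
    print("row",sh.round(3),(Ro.from_matrix(R.T@G).as_rotvec(degrees=True)/45).round(3))
E
python3 - <<'E'
from h import *
s=read_state();print(np.round(s["tcp_rot"],3),s["position"],s["force"]);plan([.481,-.14,.28],-14.4)
E
```

```text
[[ 0.     1.    -0.002]
 [ 1.    -0.     0.   ]
 [ 0.    -0.002 -1.   ]] [6.24498796e-01 1.15905155e-04 2.46773414e-01] [ 0.03743844 -0.47615593  0.16802863]
row [-0.467 -0.479 -0.11 ] [-0.002 -0.     0.32 ]
```

Request:
step_arm(
  steps=[
    [0,0,-0.11,0,0,0,-1],
    [-0.12,-0.12,-0.11,0,0,0.08,-1],
    [-0.23,-0.23,-0.11,0,0,0.16,-1],
    [-0.35,-0.35,-0.11,0,0,0.24,-1],
    [-0.47,-0.467,-0.11,0,0,0.32,-1],
    [-0.479,-0.467,-0.11,0,0,0.32,-1],
    [-0.479,-0.467,-0.11,0,0,0.32,-1],
    [-0.479,-0.467,-0.11,0,0,0.32,-1],
  ],
)

```text
time_s: 0.82
position: [0.4839, -0.1448, 0.2806]
tcp_rot: [[0.252, 0.968, -0.0], [0.968, -0.252, 0.0], [0.0, -0.0, -1.0]]
force: [0.0, 0.2, 0.1]
opening: 0.999
grasp_force: 0.0
```

Run:
```python
from h import *
import pickle
s=read_state();c=capture("wrist");cv2.imwrite("pics/w1.png",c["image"][...,::-1]);pickle.dump((c,s),open("d1.pkl","wb"))
print(s["position"],s["time_s"])
k,d=K(c);T=np.linalg.inv(pose(c,s))
for p in [(.481,-.14,.202),(.527,.059,.202)]:
    print(cv2.projectPoints(np.array([p]),cv2.Rodrigues(T[:3,:3])[0],T[:3,3],k,d)[0])
```

```text
[ 0.48394746 -0.14478147  0.28058398] 0.8167
[[[312.89579463 213.88726478]]]
[[[ 302.20183873 -108.69105162]]]
```

View pics/w1.png

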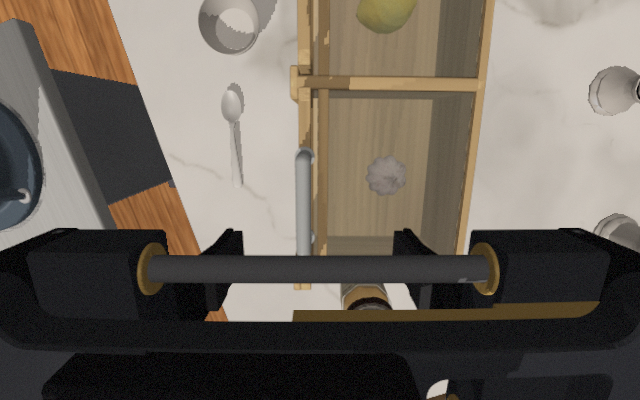

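The bar appears upright at column about 304, with its far end near row 150 and its near leg at row 238. The hand is aligned and sits slightly off to one side.

Run:
```python
from h import *
import pickle
c,s=pickle.load(open("d1.pkl","rb"))
a=onz(c,(304,150),.202,s);b=onz(c,(304,235),.202,s);print(a,b)
d=(a-b)/np.linalg.norm(a-b);print("yaw",np.degrees(np.arctan2(-d[0],d[1])))
m=a-d*.042;print(m,b-a)
m[2]=.208
plan(m,-14.6)
```

```text
[ 0.48707111 -0.09250937  0.202     ] [ 0.47007524 -0.15461654  0.202     ]
yaw -15.304526738434264
[ 0.47598524 -0.13301991  0.202     ] [-0.01699587 -0.06210716  0.        ]
row [ 0.028 -0.038  0.242] [ 0.001 -0.001  0.002]
```

Request:
step_arm(
  steps=[
    [0.028,-0.038,0,0,0,0.005,-1],
    [0.028,-0.038,0.1,0,0,0.005,-1],
    [0.028,-0.038,0.2,0,0,0.005,-1],
    [0.028,-0.038,0.242,0,0,0.005,-1],
    [0.028,-0.038,0.242,0,0,0.005,-1],
    [0.028,-0.038,0.242,0,0,0.005,1],
    [0.028,-0.038,0.242,0,0,0.005,1],
    [0.028,-0.038,0.242,0,0,0.005,1],
  ],
)

```text
time_s: 1.53
position: [0.4773, -0.1328, 0.2091]
tcp_rot: [[0.252, 0.968, 0.003], [0.968, -0.252, -0.001], [-0.001, 0.003, -1.0]]
force: [0.7, -0.5, 0.1]
opening: 0.851
grasp_force: 0.0
```

Request:
step_arm(
  steps=[
    [0,0,0,0,0,0,1],
    [0,0,0,0,0,0,1],
    [0,0,0,0,0,0,1],
    [0,0,0,0,0,0,1],
    [0,0,0,0,0,0,1],
  ],
)

```text
time_s: 1.95
position: [0.4759, -0.1328, 0.2082]
tcp_rot: [[0.253, 0.968, 0.0], [0.968, -0.253, -0.0], [-0.0, 0.0, -1.0]]
force: [1.0, -0.5, -0.3]
opening: 0.478
grasp_force: 0.0
```

Request:
step_arm(
  steps=[
    [0,0,0,0,0,0,1],
    [0,0,0,0,0,0,1],
    [0,0,0,0,0,0,1],
    [0,0,0,0,0,0,1],
    [0,0,0,0,0,0,1],
    [0,0,0,0,0,0,1],
  ],
)

```text
time_s: 2.45
position: [0.4751, -0.1325, 0.2078]
tcp_rot: [[0.252, 0.968, -0.002], [0.968, -0.252, 0.0], [-0.0, -0.002, -1.0]]
force: [-1.7, -1.0, 0.8]
opening: 0.123
grasp_force: 30.0
```

Request:
step_arm(
  steps=[
    [0,0,-0.02,0,0,0,1],
    [0,0,-0.045,0,0,0,1],
    [0,0,-0.07,0,0,0,1],
    [0,0,-0.095,0,0,0,1],
    [0,0,-0.115,0,0,0,1],
    [0,0,-0.125,0,0,0,1],
    [0,0,-0.125,0,0,0,1],
  ],
)

```text
time_s: 3.03
position: [0.4752, -0.1325, 0.2465]
tcp_rot: [[0.252, 0.968, -0.001], [0.968, -0.252, 0.0], [-0.0, -0.001, -1.0]]
force: [-5.2, 0.5, 3.8]
opening: 0.126
grasp_force: 30.0
```

Request:
step_arm(
  steps=[
    [0,0,-0.006,0,0,0,1],
    [0,0,-0.012,0,0,0,1],
    [0,0,-0.018,0,0,0,1],
    [0,0,-0.018,0,0,0,1],
  ],
)

```text
time_s: 3.37
position: [0.4752, -0.1325, 0.2507]
tcp_rot: [[0.252, 0.968, -0.002], [0.968, -0.252, 0.001], [0.0, -0.002, -1.0]]
force: [-4.7, -0.4, -4.6]
opening: 0.126
grasp_force: 30.0
```

Run:
```python
from h import *
c=capture("side");cv2.imwrite("pics/s2.png",cv2.resize(c["image"][100:300,130:400,::-1],(800,592)));print(read_state()["force"])
```

```text
[-5.65006826 -0.6482315  -4.09057048]
```

View pics/s2.png

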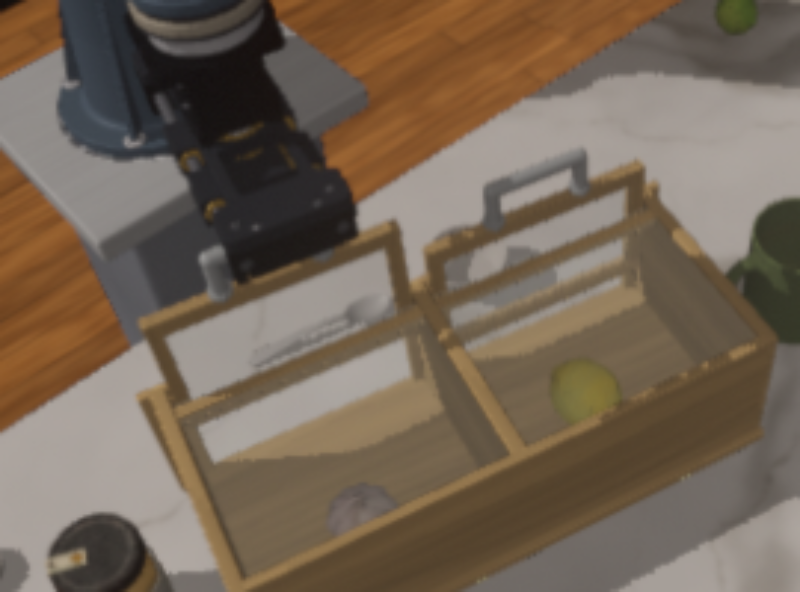

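The right sash has risen with the hand, well above the left one. I'll keep going in small steps until it meets the stop.

Request:
step_arm(
  steps=[
    [0,0,-0.008,0,0,0,1],
    [0,0,-0.016,0,0,0,1],
    [0,0,-0.016,0,0,0,1],
    [0,0,-0.016,0,0,0,1],
  ],
)

```text
time_s: 3.75
position: [0.4752, -0.1325, 0.2557]
tcp_rot: [[0.252, 0.968, -0.002], [0.968, -0.252, 0.001], [0.0, -0.002, -1.0]]
force: [-6.5, -0.8, -4.7]
opening: 0.126
grasp_force: 30.0
```

Request:
step_arm(
  steps=[
    [0,0,-0.01,0,0,0,1],
    [0,0,-0.02,0,0,0,1],
    [0,0,-0.02,0,0,0,1],
    [0,0,-0.02,0,0,0,1],
  ],
)

```text
time_s: 4.08
position: [0.4751, -0.1322, 0.2578]
tcp_rot: [[0.253, 0.967, -0.004], [0.967, -0.253, 0.002], [0.001, -0.004, -1.0]]
force: [1.4, -3.8, -31.6]
opening: 0.128
grasp_force: 30.0
```

Run:
```python
from h import *
c=capture("side");cv2.imwrite("pics/s3.png",cv2.resize(c["image"][100:300,130:400,::-1],(800,592)));print(read_state()["force"])
```

```text
[  1.09340749  -2.74491421 -30.08650631]
```

View pics/s3.png

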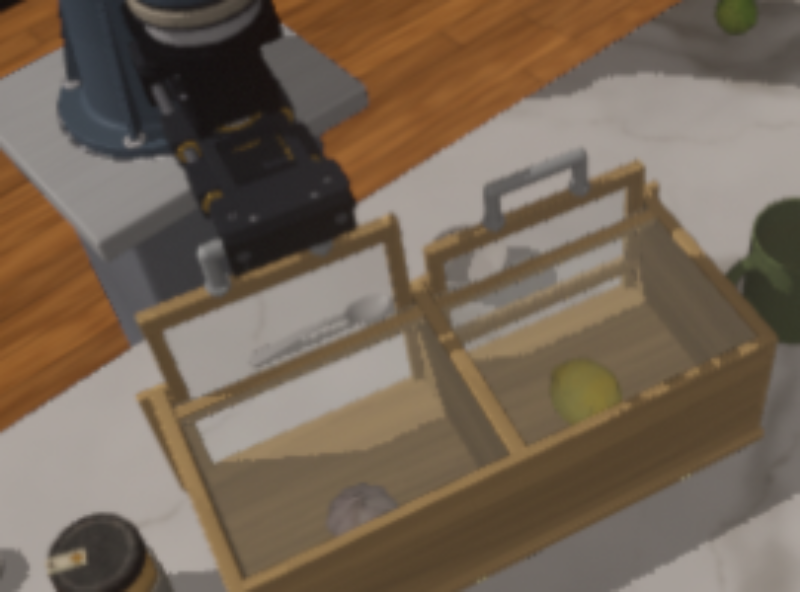

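The force of −31 N at TCP z = 0.258 shows the right sash is at its stop. The picture agrees, and the garlic still lies in its bay. I'll ease off, release, rise and go over to the left handle.

Request:
step_arm(
  steps=[
    [0,0,0.008,0,0,0,1],
    [0,0,0.008,0,0,0,-1],
    [0,0,0.008,0,0,0,-1],
    [0,0,0.008,0,0,0,-1],
    [0,0,0.008,0,0,0,-1],
    [0,0,0.008,0,0,0,-1],
    [0,0,0.008,0,0,0,-1],
    [0,0,0.008,0,0,0,-1],
  ],
)

```text
time_s: 4.8
position: [0.4766, -0.1329, 0.2601]
tcp_rot: [[0.252, 0.968, 0.002], [0.968, -0.252, -0.001], [-0.0, 0.002, -1.0]]
force: [1.2, 0.4, -0.9]
opening: 0.574
grasp_force: 0.0
```

Request:
step_arm(
  steps=[
    [0,0,0,0,0,0,-1],
    [0,0,0,0,0,0,-1],
    [0,0,-0.05,0,0,0,-1],
    [0,0,-0.12,0,0,0,-1],
    [0,0,-0.19,0,0,0,-1],
    [0,0,-0.19,0,0,0,-1],
  ],
)

```text
time_s: 5.3
position: [0.4781, -0.1338, 0.32]
tcp_rot: [[0.252, 0.968, 0.007], [0.968, -0.252, -0.004], [-0.002, 0.008, -1.0]]
force: [0.1, 0.5, -0.1]
opening: 0.975
grasp_force: 0.0
```

Request:
step_arm(
  steps=[
    [0.1,0,0,0,0,0,-1],
    [0.2,0,0,0,0,0,-1],
    [0.32,0,0,0,0,0,-1],
    [0.44,0,0,0,0,0,-1],
    [0.56,0,0,0,0,0,-1],
    [0.667,0,0,0,0,0,-1],
    [0.667,0,0,0,0,0,-1],
    [0.667,0,0,0,0,0,-1],
  ],
)

```text
time_s: 5.97
position: [0.5262, 0.0624, 0.3154]
tcp_rot: [[0.249, 0.969, -0.001], [0.969, -0.249, -0.0], [-0.001, -0.001, -1.0]]
force: [0.8, 1.0, -0.6]
opening: 1.005
grasp_force: 0.0
```

Run:
```python
from h import *
import pickle
s=read_state();c=capture("wrist");cv2.imwrite("pics/w4.png",c["image"][...,::-1]);pickle.dump((c,s),open("d4.pkl","wb"))
print(s["position"],s["opening"])
```

```text
[0.52618804 0.0624054  0.3154311 ] 1.0045051932425402
```

View pics/w4.png

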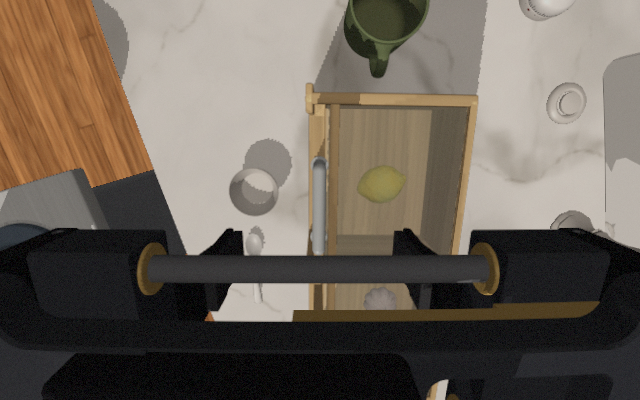

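The left bar sits at column 319.5, midway between the fingers. I can go straight down and grip it.

Request:
step_arm(
  steps=[
    [0,0,0.1,0,0,0,-1],
    [0,0,0.2,0,0,0,-1],
    [0,0,0.3,0,0,0,-1],
    [0,0,0.36,0,0,0,-1],
    [0,0,0.385,0,0,0,-1],
    [0,0,0.385,0,0,0,1],
    [0,0,0.385,0,0,0,1],
    [0,0,0.385,0,0,0,1],
  ],
)

```text
time_s: 6.68
position: [0.5275, 0.0602, 0.2021]
tcp_rot: [[0.253, 0.967, 0.003], [0.967, -0.253, -0.0], [0.0, 0.003, -1.0]]
force: [-1.0, -0.5, -0.3]
opening: 0.852
grasp_force: 0.0
```

Request:
step_arm(
  steps=[
    [0,0,0,0,0,0,1],
    [0,0,0,0,0,0,1],
    [0,0,0,0,0,0,1],
    [0,0,0,0,0,0,1],
    [0,0,0,0,0,0,1],
    [0,0,0,0,0,0,1],
    [0,0,0,0,0,0,1],
  ],
)

```text
time_s: 7.27
position: [0.5264, 0.061, 0.2008]
tcp_rot: [[0.252, 0.968, 0.0], [0.968, -0.252, 0.0], [0.0, 0.0, -1.0]]
force: [-0.1, -0.1, 0.2]
opening: 0.326
grasp_force: 0.0
```

Request:
step_arm(
  steps=[
    [0,0,0,0,0,0,1],
    [0,0,0,0,0,0,1],
    [0,0,0,0,0,0,1],
    [0,0,0,0,0,0,1],
    [0,0,0,0,0,0,1],
    [0,0,0,0,0,0,1],
  ],
)

```text
time_s: 7.77
position: [0.5264, 0.0609, 0.2007]
tcp_rot: [[0.253, 0.968, -0.0], [0.968, -0.253, 0.0], [0.0, -0.0, -1.0]]
force: [-0.1, 0.5, -0.1]
opening: 0.124
grasp_force: 29.7
```

Request:
step_arm(
  steps=[
    [0,0,0.02,0,0,0,1],
    [0,0,0.04,0,0,0,1],
    [0,0,0.055,0,0,0,1],
    [0,0,0.07,0,0,0,1],
    [0,0,0.07,0,0,0,1],
    [0,0,0.07,0,0,0,1],
  ],
)

```text
time_s: 8.27
position: [0.5264, 0.0609, 0.1785]
tcp_rot: [[0.253, 0.968, -0.001], [0.968, -0.253, 0.0], [0.0, -0.001, -1.0]]
force: [2.7, 0.5, -7.0]
opening: 0.127
grasp_force: 30.3
```

Request:
step_arm(
  steps=[
    [0,0,0.008,0,0,0,1],
    [0,0,0.016,0,0,0,1],
    [0,0,0.016,0,0,0,1],
    [0,0,0.016,0,0,0,1],
  ],
)

```text
time_s: 8.6
position: [0.5265, 0.0609, 0.1747]
tcp_rot: [[0.253, 0.968, 0.0], [0.968, -0.253, 0.0], [0.0, 0.0, -1.0]]
force: [-0.2, 0.4, -2.9]
opening: 0.125
grasp_force: 29.9
```

Request:
step_arm(
  steps=[
    [0,0,0.01,0,0,0,1],
    [0,0,0.016,0,0,0,1],
    [0,0,0.016,0,0,0,1],
    [0,0,0.016,0,0,0,1],
  ],
)

```text
time_s: 8.93
position: [0.5265, 0.0609, 0.17]
tcp_rot: [[0.253, 0.968, 0.0], [0.968, -0.253, 0.0], [0.0, 0.0, -1.0]]
force: [-0.5, 0.9, -0.5]
opening: 0.124
grasp_force: 29.7
```

Request:
step_arm(
  steps=[
    [0,0,0.01,0,0,0,1],
    [0,0,0.016,0,0,0,1],
    [0,0,0.016,0,0,0,1],
    [0,0,0.016,0,0,0,1],
  ],
)

```text
time_s: 9.27
position: [0.5265, 0.0609, 0.1651]
tcp_rot: [[0.252, 0.968, -0.0], [0.968, -0.252, 0.0], [0.0, -0.0, -1.0]]
force: [0.5, 1.4, -1.0]
opening: 0.127
grasp_force: 29.8
```

Request:
step_arm(
  steps=[
    [0,0,0.008,0,0,0,1],
    [0,0,0.016,0,0,0,1],
    [0,0,0.016,0,0,0,1],
    [0,0,0.016,0,0,0,1],
  ],
)

```text
time_s: 9.6
position: [0.5266, 0.061, 0.1637]
tcp_rot: [[0.252, 0.968, 0.002], [0.968, -0.252, -0.0], [0.0, 0.002, -1.0]]
force: [-6.4, 0.5, 23.1]
opening: 0.123
grasp_force: 28.0
```

Run:
```python
from h import *
c=capture("side");cv2.imwrite("pics/s5.png",cv2.resize(c["image"][100:300,130:400,::-1],(800,592)));print(read_state()["force"])
```

```text
[-5.26901558 -0.67900621 23.11314378]
```

View pics/s5.png

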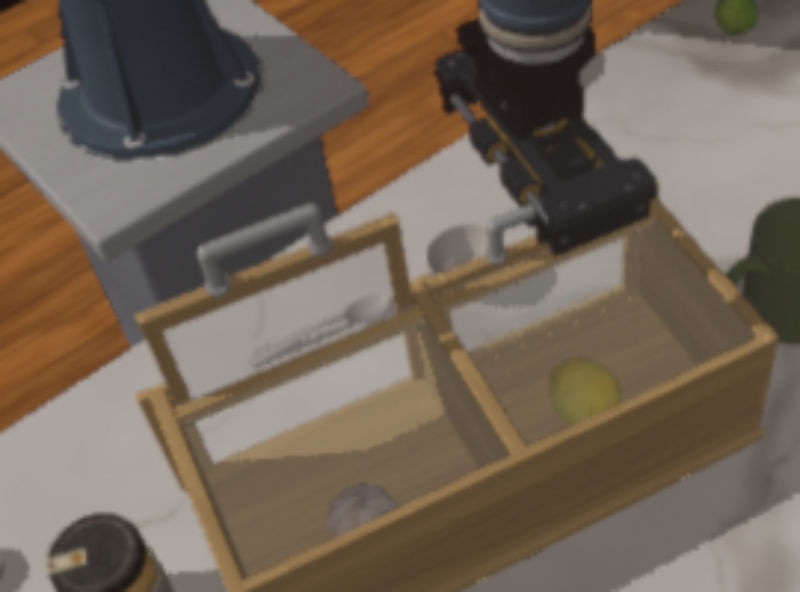

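A force of +23 N shows the left sash has bottomed. Its top rail lies level with the case, and the right sash has stayed up. I'll ease off, release and withdraw.

Request:
step_arm(
  steps=[
    [0,0,-0.006,0,0,0,1],
    [0,0,-0.006,0,0,0,-1],
    [0,0,-0.006,0,0,0,-1],
    [0,0,-0.006,0,0,0,-1],
    [0,0,-0.006,0,0,0,-1],
    [0,0,-0.006,0,0,0,-1],
    [0,0,-0.006,0,0,0,-1],
    [0,0,-0.006,0,0,0,-1],
  ],
)

```text
time_s: 10.32
position: [0.5264, 0.0609, 0.162]
tcp_rot: [[0.253, 0.968, -0.001], [0.968, -0.253, 0.0], [-0.0, -0.001, -1.0]]
force: [0.8, 0.0, 0.1]
opening: 0.566
grasp_force: 0.0
```

Request:
step_arm(
  steps=[
    [0,0,0,0,0,0,-1],
    [0,0,0,0,0,0,-1],
    [0,0,0,0,0,0,-1],
    [0,0,-0.1,0,0,0,-1],
    [0,0,-0.2,0,0,0,-1],
    [0,0,-0.32,0,0,0,-1],
    [0,0,-0.45,0,0,0,-1],
    [0,0,-0.55,0,0,0,-1],
  ],
)

```text
time_s: 10.98
position: [0.5268, 0.0609, 0.3303]
tcp_rot: [[0.252, 0.968, 0.003], [0.968, -0.252, -0.0], [0.0, 0.003, -1.0]]
force: [2.9, 0.6, -1.0]
opening: 0.996
grasp_force: 0.0
```

Request:
step_arm(
  steps=[
    [0.1,0,0,0,0,0,-1],
    [0.2,0,0,0,0,0,-1],
    [0.3,0,0,0,0,0,-1],
    [0.4,0,0,0,0,0,-1],
    [0.5,0,0,0,0,0,-1],
    [0.6,0,0,0,0,0,-1],
    [0.6,0,0,0,0,0,-1],
    [0.6,0,0,0,0,0,-1],
  ],
)

```text
time_s: 11.65
position: [0.5716, 0.2364, 0.3268]
tcp_rot: [[0.25, 0.968, -0.001], [0.968, -0.25, -0.0], [-0.001, -0.001, -1.0]]
force: [0.9, -0.7, -0.9]
opening: 0.998
grasp_force: 0.0
```

Run:
```python
from h import *
import pickle
D={n:capture(n) for n in("scene","side")};pickle.dump(D,open("d6.pkl","wb"))
a=cv2.resize(D["scene"]["image"][130:290,210:330,::-1],(400,533));b=cv2.resize(D["side"]["image"][140:240,180:355,::-1],(400,229))
cv2.imwrite("pics/f.png",np.hstack([a,cv2.copyMakeBorder(b,0,304,0,0,0)]));s=read_state();print(s["position"],s["force"],s["time_s"])
# expected bar ends at stops
yv=np.array([.252,.968,0])
for n,c in D.items():
    k,d=K(c);T=np.linalg.inv(pose(c))
    for m in [(.475,-.1325,.242),(.475,-.1325,.234),(.5265,.061,.162),(.5265,.061,.170)]:
        print(n,m,cv2.projectPoints(np.array([m]),cv2.Rodrigues(T[:3,:3])[0],T[:3,3],k,d)[0].round(1).tolist())
```

```text
[0.57141546 0.23457037 0.32698606] [ 0.20614371 -0.06139249 -0.85116923] 11.75
scene (0.475, -0.1325, 0.242) [[[247.7, 219.8]]]
scene (0.475, -0.1325, 0.234) [[[248.5, 222.4]]]
scene (0.5265, 0.061, 0.162) [[[308.2, 172.5]]]
scene (0.5265, 0.061, 0.17) [[[308.1, 170.0]]]
side (0.475, -0.1325, 0.242) [[[219.4, 177.5]]]
side (0.475, -0.1325, 0.234) [[[220.2, 180.3]]]
side (0.5265, 0.061, 0.162) [[[312.7, 169.3]]]
side (0.5265, 0.061, 0.17) [[[312.6, 166.8]]]
```

View pics/f.png

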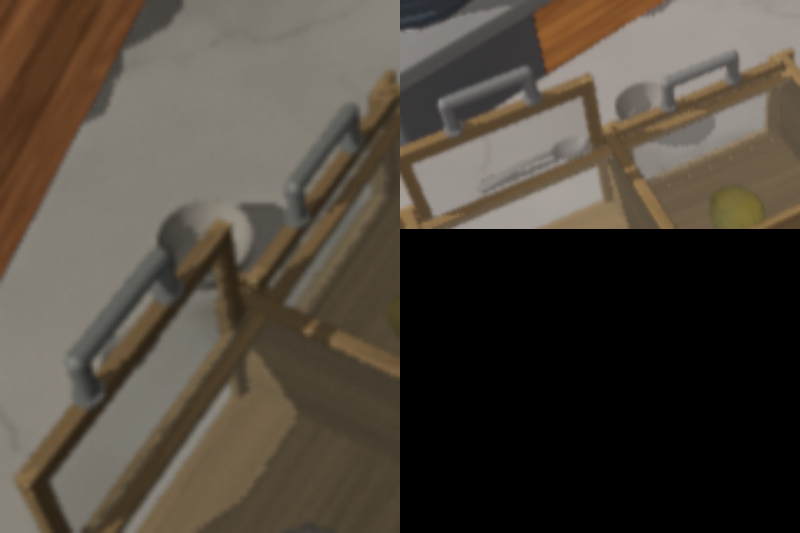

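The final picture shows both bars within about 2 px of where they would project at their end stops. The right bar's middle is at about (246,222) in the scene view and (218,178) in the side view. The left bar's is at about (307,174) and (312,170).

```bash
python3 -c "
from rig import *
print(hand_in())"
```

```text
the job is handed in; nothing more can be done
None
```

I raised the garlic (right) sash to its upper stop first, then pushed the lemon (left) sash fully shut. The garlic and lemon stayed in their bays, and I handed the job in at about 12 s with the arm clear of everything.

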